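# Release the rollers with the pull hook

### The arm

A 6-joint arm with a two-finger parallel gripper is mounted at the origin on a cart in front of the work surface, level with it; the furniture and walls round the work are solid. World frame = base frame: x ahead of the robot, y to its left, z up, the work surface at z = 0. Lengths are in m, angles in rad, forces in N, time in s.
With the tool pointing down it reaches from about 0.275 to 0.825 m from the base axis. Payload 4.9 kg.
Tool frame: the origin (TCP) lies midway between the tips of the shut fingers; the grasp point (between the pads) lies 19 mm behind it (grip_point_offset is the distance from the TCP to the grasp point, in m); z points along the fingers, y is the line along which they close (so a half turn about z gives the same grasp; the last joint's range is limited). The gripper opens to 85 mm and grips with 20 to 120 N. Pads are 22 mm wide; open, the fingers measure 114 mm over their backs; the gripper's body (76 mm by 85 mm) begins 54 mm behind the grasp point. The pads swing forward as they close: fully open they stand 13 mm farther back than shut.
Start: joints at [-1.398, 0.326, -0.193, 1.052, 0, 1.437], TCP at [0.166, -0.524, 0.231] pointing down, gripper open.
Joint ranges: [-2.65, 2.65], [-0.97, 1.79], [-1.3, 1.35], [-1.93, 2.1], [-1.47, 1.37], [-3.14, 3.14]. Speed limits (rad/s): [2.57, 2.57, 3.14, 3.14, 3.14, 3.14].

### API

Orientations are given as a rotation vector (axis times angle).
In Python, from cell import * gives the robot as it stands. Calls block until the motion is done:
- movep(position, orientation): joint-space move of the TCP to a pose.
- move_l(position, velocity=0.15, rot=None, until_force=None): straight line of the TCP; rot=None keeps the orientation; velocity is the mean speed in m/s. With until_force (N) it stops when the force on the tool has changed by that much, and returns True; else False.
- set_joints(angles): joint-space move.
- let_go() and grab(newtons=None): open the fingers fully, or close them until they stop; newtons is the grip in N (None keeps the last).
- sleep(seconds).
- ik(position, orientation): joint angles nearest the present ones, or None.
- get_state(): the state.
- grab_frame(name): name is "scene" or "top" or "wrist"; returns a dict with "img" (384x512x3 uint8, red, green, blue), "fx", "fy", "cx", "cy" (pixels), "k1" (the pictures are not rectified: a ray, as slopes to the right and down, at radius r is drawn at 1 + k1 r^2 times it, then the intrinsics apply), "cam_to_world" (4x4, takes a point from camera to world coordinates); the wrist camera has in their place "T_tool_cam" (4x4, takes a point from camera to tool coordinates, whose origin is the TCP and whose axes are the flange's). Camera axes: x right, y down, z forward; pixel columns grow to the right and rows downward; lengths in m; the calibration is good to about 2 mm. A picture is of the moment at which its call begins: read the wrist's pose just before it. There is no depth.
A pose or a line that the arm cannot do raises MotionError and nothing moves.
- sign_off(): hands the job in; it is judged then, once.
Trained networks look in the newest picture that a camera, given by its name, has taken for a name from the list of things; names that differ only in an ending like _2 or _b are one class to them, and where a whole thing is asked for, a point or a joint stands for the part that bears it (a point fixed in the world has none). Each returns a list of dicts, best first, with "score" (0 to 1); they miss things now and then, are a little off and sometimes report something else, mostly with a low value. They report only what shows in the picture. A call takes as long as a camera call.
- spot_in(camera, name): "centre" ([column, row] in pixels, amid what is visible of it).
- silhouettes(camera, name): "mask" (384x512 bool, what is visible of it) and "centre" ([column, row] in pixels, amid what is visible of it).
- tip_of(camera, name): "centre" ([column, row] in pixels: a listed point, or the origin of a listed thing).
The state is a dict: "clock": time; "q": joint angles; "joint_velocities": joint speeds; "tau": joint torques, N m; "position": TCP position; "eef_rot": TCP orientation; "contact_force": force on the tool from outside, world axes, zero at the start; "wrist_torque": the same for the moment, N m; "finger_gap": opening from 0.0 (shut) to 1.0 (fully open); "grasp_force": force on a finger pad.
Only numpy, scipy, OpenCV 4.12 (cv2) and the standard library are available. Lean on these libraries where they do the work, as an engineer would, in place of code of your own. Each camera call takes 0.05 s, during which the arm holds its last target. There are 200 camera calls.

### The job

Two spare rollers wait in the sloping feed lane, held back by a slide bolt under the wire guard, where no hand may go. Take the pull hook from the bench, draw the bolt fully back by its knob with the hook so that both rollers run down to the lower end of the lane, then lay the hook down flat on the bench, all of it out from under the guard. Leave the rollers and the other parts on the bench alone.

Things in the scene. Friction and masses are not known exactly. Their poses are not given: they have to be found in the camera images.
- pull_hook: Pull hook, 0.22 kg, flat on the bench: black flat-sided handle 110 x 22 x 22, then a straight 8 mm steel shaft ending in a J-bend to the left. Origin on the bench face under the handle's middle; x along the shaft to the bend, y to the side the bend turns to, z up. Shaft axis 11 mm up. Reaches from x -77 to +223 mm. Centre of mass about x +25 mm.
- hook_bend (a point): Centre of the hook's half-round bend: 200 mm ahead of the hook's origin, 19 mm to its left, 11 mm up. The bend is a half circle 30 mm wide inside, its end turned back 8 mm, open towards the handle: a pin standing here is inside the hook with 15 mm free radius.
- handle_grip (a point): Point mid-thickness in the handle, 20 mm ahead of the hook's origin, 11 mm up, near the centre of mass: a good place to grip, across the flat faces 22 mm apart (hook's y).
- feeder: Roller feeder, screwed down; base 196 x 255 mm; origin on the bench, x away from the robot (reaching in), y left, z up. Its steel lane runs along y, sloping 14 degrees down to -y, 46 mm clear between cheeks (x 0 to 46 mm), upper end at y +108, rubber end stop at y -113 mm. The slide bolt crosses it at y 0, 60 mm up.
- guard_front (a point): Middle of the guard's front top edge, 153 mm above the bench, at feeder x -128, y +25 mm. The flat wire-mesh guard stands on four 10 mm posts over bolt and waiting rollers: underside 150 mm up, feeder x -131 to +59, y -71 to +121 mm. Its front is open between posts at y -65 and +115 mm; the left side (+y) is meshed down to 83 mm.
- bolt_knob: Knob of the slide bolt, under the guard: upright 10 mm steel pin, bare from 69 to 96 mm above the bench, with a 15 mm black ball on top (to 111 mm). Origin on the bolt's axis, 60 mm up, at feeder x -38, y 0 when shut; axes as the feeder's. Nothing stands higher than 69 mm within 35 mm of the pin; the lane's cheek and rollers behind it reach 97 mm.
- knob_pin (a point): Middle of the knob's bare pin, 85 mm above the bench: where the hook should pull.
- gate_bolt (a joint): How far the bolt is drawn, m: 0 shut, 0.040 fully back against its stop. It is drawn along the feeder's -x (towards the robot's side), needs about 3 to 4 N, stays where it is left; past about 0.030 it lets the rollers go.
- roller_a_center (a point): Centre of the first roller (dark rubber, 39 mm diameter, 42 mm long, 50 g, lying across the lane) which rests against the bolt.
- roller_b_center (a point): Centre of the second, like roller, behind the first.
- roller_a: The first roller; origin at the middle of its front end face.
- roller_b: The second roller; origin at the middle of its front end face.
- cleaner_shell: Half-built cleaner, fixed on its cradle to the left of the job: open grey shell about 314 (x) x 405 (y) mm with black parts, between x 0.41 and 0.73, y -0.05 and 0.36 m, its top 215 mm above the bench: pass over it or round it. Not part of the job.
- bearing: Bystander: ball bearing, 32 mm across, 10 high, flat on the bench, not part of the job.
- steel_block: Bystander: ground steel block 25 x 40 x 25 mm on the bench, not part of the job.
- end_cap: Bystander: grey end cap ring 40 mm across, 18 high on the bench, not part of the job.

How it is judged:
By the outcome, as a careful person would: the job done as asked, in the order asked, and still so for the second after the job is handed in, with the robot touching nothing.
It also fails if it takes over 61 s, if anything falls off the work surface, if the arm or the gripper's body presses on something with over 40 N, if the wrist force passes 120 N, or if a joint passes its speed limit or range.

## Working session

There is one attempt and no reset: what is moved stays moved. The work goes in short steps, each a Python script; the robot and the scene stay as the last script left them, time stands still between calls to the robot, and variables do not carry over. Pictures are saved under pics/ and viewed, at most 10 in all, crops included, and the job is handed in when it is done.

```bash
ls; mkdir -p pics; cat > h.py <<'E'
from cell import *
import numpy as np, cv2
from scipy.spatial.transform import Rotation as R
def ray(f,px,T=None):
    K=np.array([[f["fx"],0,f["cx"]],[0,f["fy"],f["cy"]],[0,0,1.]])
    d=cv2.undistortPoints(np.array([[px]],float),K,np.array([f["k1"],0,0,0,0.]))[0,0]
    T=np.array(f["cam_to_world"]) if T is None else T
    return T[:3,3],T[:3,:3]@np.array([d[0],d[1],1])
def at_z(f,px,z,T=None):
    o,d=ray(f,px,T); return o+d*(z-o[2])/d[2]
def tri(*rs):
    A=0;b=0
    for o,d in rs:
        d=d/np.linalg.norm(d);P=np.eye(3)-np.outer(d,d);A=A+P;b=b+P@o
    return np.linalg.solve(A,b)
def wristT(f,s):
    T=np.eye(4);T[:3,:3]=R.from_rotvec(s["eef_rot"]).as_matrix();T[:3,3]=s["position"]
    return T@np.array(f["T_tool_cam"])
def save(f,n): cv2.imwrite("pics/"+n,f["img"][:,:,::-1])
E
python3 - <<'E'
from h import *
F={c:grab_frame(c) for c in("scene","top")}
im=np.hstack([F[c]["img"] for c in F])
for c in F: save(F[c],c+"0.png")
s=get_state();print(s)
for c in F: print(c,np.round(F[c]["cam_to_world"],3).tolist(),F[c]["fx"])
for n,z in [("hook_bend",.011),("handle_grip",.011),("pull_hook",0),("feeder",0),("guard_front",.153),("bolt_knob",.06),("knob_pin",.085),("roller_a_center",.08),("roller_b_center",.09)]:
    rs=[]
    for c in F:
        r=tip_of(c,n)[:2]
        for k in r: print(n,c,round(k["score"],2),np.round(k["centre"],1),np.round(at_z(F[c],k["centre"],z),4))
        if r: rs.append(ray(F[c],r[0]["centre"]))
    if len(rs)==2: print("   tri",np.round(tri(*rs),4))
for n in("bearing","steel_block","end_cap"):
    for c in F:
        for k in spot_in(c,n)[:1]: print(n,c,round(k["score"],2),np.round(k["centre"],1),np.round(at_z(F[c],k["centre"],.01),3))
E
```

```text
pics
{'clock': 0.1, 'q': array([-1.39822345e+00,  3.26914022e-01, -1.93480701e-01,  1.05202054e+00,
        1.94582081e-05,  1.43662904e+00]), 'joint_velocities': array([ 1.43461270e-04, -1.23283417e-03,  2.15616983e-03,  1.38062094e-03,
        4.95466745e-05, -9.78144931e-05]), 'tau': array([ 6.96956449e-04, -4.44239652e+01,  2.63038194e+01,  7.87178404e-03,
       -1.44643818e-04,  1.15917030e-05]), 'position': array([ 0.16601582, -0.52379001,  0.23055726]), 'eef_rot': array([-3.10311615e+00, -4.79692231e-01,  1.82612855e-05]), 'contact_force': array([-0.99013244, -0.30758455,  0.02086856]), 'wrist_torque': array([-0.02381088,  0.03763846,  0.05568821]), 'grasp_force': 0.0, 'finger_gap': 1.0003703043633845}
scene [[-0.652, -0.426, 0.627, -0.454], [-0.758, 0.385, -0.526, 0.795], [-0.018, -0.819, -0.574, 1.035], [0.0, 0.0, 0.0, 1.0]] 440.3381787790845
top [[-0.027, -0.98, 0.198, 0.279], [-1.0, 0.028, 0.001, -0.042], [-0.006, -0.198, -0.98, 1.469], [0.0, 0.0, 0.0, 1.0]] 459.64307127350264
hook_bend top 0.66 [369.4 242.8] [ 0.3955 -0.3895  0.011 ]
handle_grip scene 0.6 [281.7 166.8] [
[... 1203 characters left out ...]
0.54 [326.2 132.2] [ 0.7447 -0.2607  0.08  ]
roller_a_center top 0.48 [334.  149.4] [ 0.6872 -0.282   0.08  ]
   tri [ 0.7491 -0.2633  0.0657]
roller_b_center scene 0.62 [260.2 166.6] [ 0.7446 -0.2061  0.09  ]
roller_b_center scene 0.39 [277.9 181.2] [ 0.6138 -0.1857  0.09  ]
roller_b_center top 0.56 [314.  128.1] [ 0.7559 -0.2212  0.09  ]
   tri [ 0.7619 -0.2222  0.0754]
bearing scene 0.57 [276.1 242.8] [0.415 0.004 0.01 ]
bearing top 0.38 [249.6 237.4] [ 0.425 -0.008  0.01 ]
steel_block scene 0.57 [233.  274.5] [0.393 0.213 0.01 ]
steel_block top 0.46 [179.9 252. ] [0.384 0.215 0.01 ]
end_cap scene 0.72 [284.1 170.2] [ 0.752 -0.349  0.01 ]
end_cap top 0.47 [152.6 251.8] [0.386 0.303 0.01 ]
```

```bash
python3 - <<'E'
import cv2
a=cv2.imread("pics/top0.png")[90:290,190:430];b=cv2.imread("pics/scene0.png")
cv2.imwrite("pics/topc.png",cv2.resize(a,None,fx=3,fy=3,interpolation=2)[:600]) 
cv2.imwrite("pics/scenec.png",cv2.resize(b[110:290,180:420],None,fx=3.3,fy=3.3,interpolation=2))
E
```

```text
(no output)
```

View pics/topc.png

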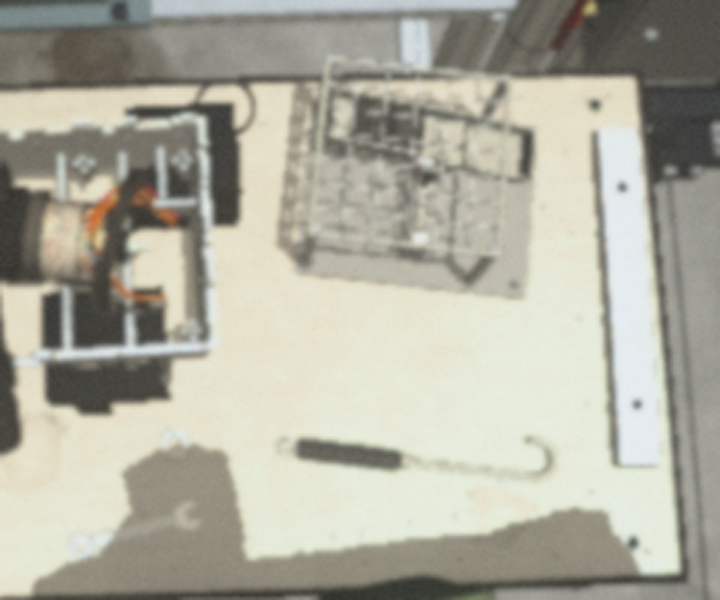

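View pics/scenec.png

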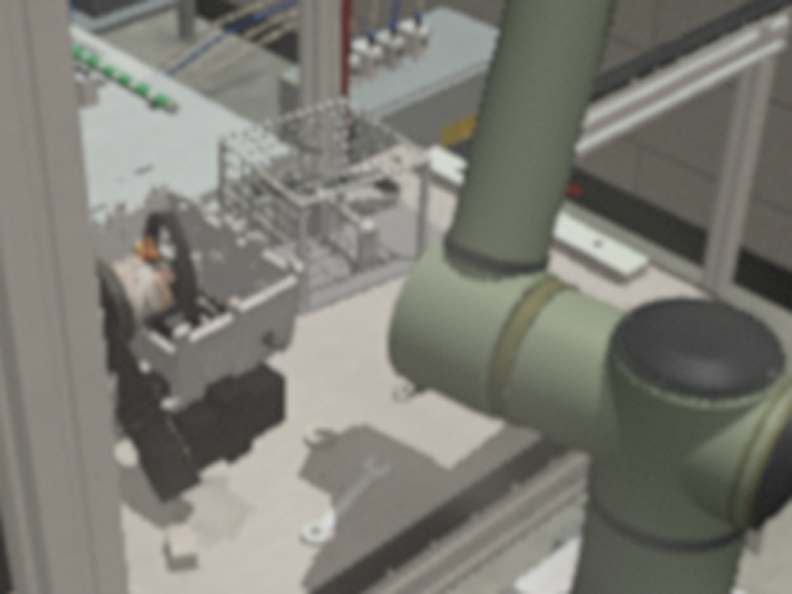

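The top view shows the hook handle at about px (290–324, 240–244), the shaft running right and the bend at (371, 242) turned away from the robot. The feeder is at about (330, 147), yawed roughly -8°. The scene view agrees on the feeder, and the arm hides the hook there. Next I'll take wrist-camera close-ups.

```bash
cat >> h.py <<'E'
def down(deg): return (R.from_euler("z",deg,degrees=True)*R.from_rotvec([np.pi,0,0])).as_rotvec()
E
python3 - <<'E'
from h import *
V=[("hook",[.40,-.25,.32],82,[("hook_bend",.011),("handle_grip",.011),("pull_hook",0)]),
("fd1",[.50,-.25,.33],171,0),("fd2",[.60,-.26,.36],171,0),]
L=[("knob_pin",.085),("bolt_knob",.06),("guard_front",.153),("feeder",0),("roller_a_center",.08),("roller_b_center",.09)]
rays={}
for n,p,a,l in V:
    movep(p,down(a)); sleep(.2); s=get_state(); f=grab_frame("wrist"); T=wristT(f,s); save(f,n+".png")
    print(n,np.round(f["T_tool_cam"],3).tolist() if l else "",np.round(T[:3,3],3),s["clock"])
    for m,z in l or L:
        for i,k in enumerate(tip_of("wrist",m)[:2]):
            print(m,round(k["score"],2),np.round(k["centre"],1),np.round(at_z(f,k["centre"],z,T),4))
            if i==0: rays.setdefault(m,[]).append(ray(f,k["centre"],T))
for m in rays:
    if len(rays[m])>1: print("tri",m,np.round(tri(*rays[m]),4))
a=[cv2.imread(f"pics/{n}.png") for n in("hook","fd1","fd2")]
cv2.imwrite("pics/m.png",cv2.resize(np.vstack([np.hstack(a[1:])]),(800,300)))
E
```

```text
hook [[-0.0, -0.956, -0.293, 0.074], [1.0, -0.0, -0.001, 0.0], [0.001, -0.293, 0.956, -0.143], [0.0, 0.0, 0.0, 1.0]] [ 0.411 -0.177  0.463] 2.8917
hook_bend 0.8 [268.8 245.1] [ 0.3968 -0.3933  0.011 ]
handle_grip 0.86 [260.6 115.7] [ 0.4106 -0.2062  0.011 ]
pull_hook 0.77 [255.  103.5] [ 0.4054 -0.1899  0.    ]
fd1  [ 0.426 -0.239  0.473] 4.5833
knob_pin 0.77 [258.  297.3] [ 0.6865 -0.2786  0.085 ]
bolt_knob 0.66 [257.8 283.6] [ 0.6809 -0.2779  0.06  ]
guard_front 0.91 [283.2 262.7] [ 0.6025 -0.2382  0.153 ]
feeder 0.67 [258.6 288.7] [ 0.7276 -0.2838  0.    ]
roller_a_center 0.73 [274.6 326.7] [ 0.7418 -0.2635  0.08  ]
roller_b_center 0.76 [301.7 327.1] [ 0.7406 -0.226   0.09  ]
fd2  [ 0.525 -0.249  0.503] 5.6333
knob_pin 0.66 [258.3 221. ] [ 0.6882 -0.2725  0.085 ]
bolt_knob 0.79 [254.2 211.2] [ 0.6825 -0.2773  0.06  ]
guard_front 0.64 [278.1 165. ] [ 0.6019 -0.2378  0.153 ]
feeder 0.93 [256.3 224.1] [ 0.7261 -0.2813  0.    ]
roller_a_center 0.72 [271.1 256.6] [ 0.7461 -0.2634  0.08  ]
roller_b_center 0.93 [299.  253.5] [ 0.7423 -0.2246  0.09  ]
tri knob_pin [ 0.6886 -0.2757  0.0827]
tri bolt_knob [ 0.6844 -0.278   0.0545]
tri guard_front [ 0.6014 -0.238   0.1551]
tri feeder [ 0.7231 -0.282   0.0071]
tri roller_a_center [ 0.7539 -0.2642  0.065 ]
tri roller_b_center [ 0.7449 -0.2251  0.0849]
```

View pics/m.png

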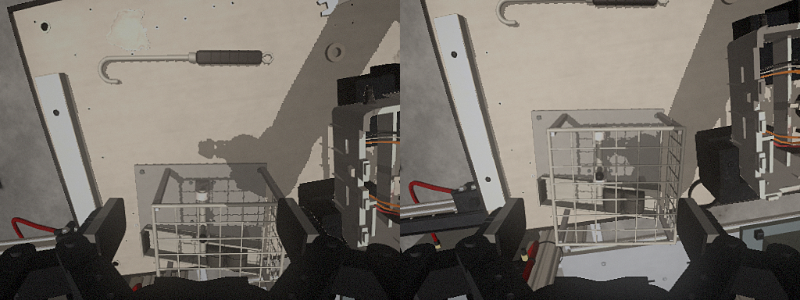

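View pics/hook.png

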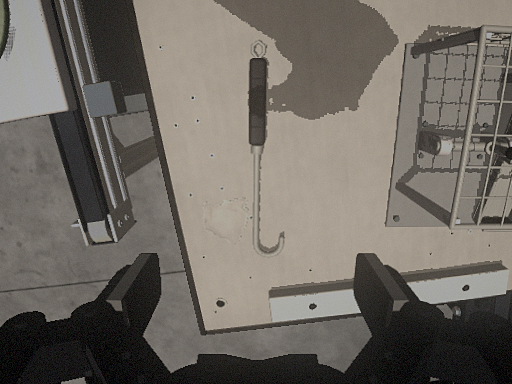

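The wrist views show the hook cleanly: handle at about (258, 102), bend at about (268, 245). The guard, white bolt and black knob are at about (258, 297) in fd1. The numbers are consistent: feeder yaw about -8.6°, pin near (0.688, -0.276), grip near (0.404, -0.208). I'll grasp, lift and stage.

```bash
python3 - <<'E'
from h import *
movep([.404,-.208,.12],down(82))
print(move_l([.404,-.208,.002],.12,until_force=8),get_state()["position"])
grab(90); s=get_state(); print(s["finger_gap"],s["grasp_force"],s["position"],s["eef_rot"])
move_l([.404,-.208,.14],.15)
movep([.345,-.22,.16],down(171.4)); sleep(.3)
s=get_state();print(s["position"],s["contact_force"],s["wrist_torque"],s["clock"],s["q"],s["finger_gap"])
t=np.deg2rad(-8.6);u=np.array([np.cos(t),np.sin(t),0]);v=np.array([-np.sin(t),np.cos(t),0])
print("pred bend",s["position"]+.18*u+.019*v+[0,0,.009])
o=[]
rs=[]
for c in("top","scene","wrist"):
    f=grab_frame(c);T=wristT(f,s) if c=="wrist" else np.array(f["cam_to_world"])
    save(f,c+"2.png")
    for m in("hook_bend","handle_grip"):
        for k in tip_of(c,m)[:2]: print(c,m,round(k["score"],2),np.round(k["centre"]),np.round(at_z(f,k["centre"],.169,T),4))
b=cv2.imread("pics/top2.png")[90:290,190:430];w=cv2.imread("pics/scene2.png")[110:310,180:420]
cv2.imwrite("pics/m2.png",cv2.resize(np.hstack([b,w]),(800,333)))
E
```

```text
False [ 0.4045347  -0.20835619  0.00249155]
0.23631724457796377 88.59289526939392 [ 0.40431687 -0.20819078  0.00257463] [2.37042586e+00 2.06051097e+00 3.83198584e-04]
[ 0.34503588 -0.21996238  0.15995676] [-0.34201336  0.18178483 -1.9878147 ] [0.02469206 0.04906803 0.01192236] 11.8667 [-7.48385131e-01  1.37489987e-01 -6.42502485e-01  7.90899440e-01
 -1.35184023e-05 -5.98301750e-01] 0.2368550102346284
pred bend [ 0.5258532  -0.22809237  0.16895676]
top hook_bend 0.62 [321. 194.] [ 0.5277 -0.22    0.169 ]
scene handle_grip 0.73 [264. 171.] [ 0.612  -0.1143  0.169 ]
scene handle_grip 0.67 [338. 189.] [ 0.3453 -0.2243  0.169 ]
wrist handle_grip 0.7 [260. 268.] [ 0.346  -0.2194  0.169 ]
```

View pics/m2.png

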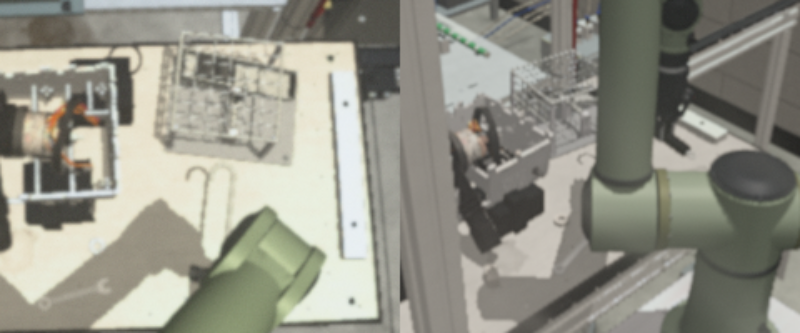

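The network's bend at (321, 194) lies on the lighter shape, and the darker one to its left is the shadow. It sits 8 mm off the prediction in y, so I'll zoom in to check the yaw.

```bash
python3 - <<'E'
from h import *
f=grab_frame("top");im=f["img"][:,:,::-1][175:255,290:350].copy()
im=cv2.resize(im,None,fx=7,fy=7,interpolation=cv2.INTER_CUBIC)
T=np.linalg.inv(f["cam_to_world"])
s=get_state();t=np.deg2rad(-8.6);u=np.array([np.cos(t),np.sin(t),0]);v=np.array([-np.sin(t),np.cos(t),0])
K=np.array([[f["fx"],0,f["cx"]],[0,f["fy"],f["cy"]],[0,0,1.]])
def pr(p):
    c=(T@np.r_[p,1])[:3]; return cv2.projectPoints(c[None],np.zeros(3),np.zeros(3),K,np.array([f["k1"],0,0,0,0.]))[0].ravel()
for x,y in [(180,19),(203,19),(180,0),(140,0),(100,0),(180,38)]:
    p=pr(s["position"]+x/1e3*u+y/1e3*v+[0,0,.009]);print(x,y,p)
    q=((p-[290,175]+.5)*7).astype(int);cv2.circle(im,tuple(map(int,q)),3,(0,0,255),-1)
cv2.imwrite("pics/z.png",im)
E
```

```text
180 19 [323.61644543 194.74798851]
203 19 [324.36802323 187.0099064 ]
180 0 [330.13693819 195.53188509]
140 0 [328.84334876 209.11690859]
100 0 [327.51722624 222.85421408]
180 38 [317.09041846 193.96367775]
```

View pics/z.png

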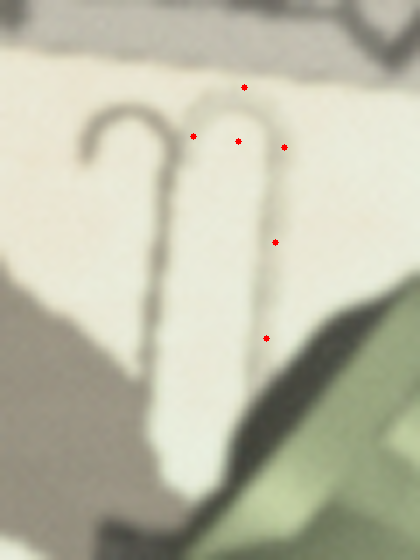

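The real hook bend sits about 2–3 mm back and to the left of the prediction, well within the 7.5 mm slack. I'll correct by half of that, go in above the ball, and look before lowering.

```bash
cat >> h.py <<'E'
t=np.deg2rad(-8.6);u=np.array([np.cos(t),np.sin(t),0]);v=np.array([-np.sin(t),np.cos(t),0])
P=np.array([.688,-.276,0])
HOME=P-.18*u-.019*v+np.array([.002,-.002,0])   # TCP xy with the bend round the shut pin
def tcp(dx,dy,axis_z): return HOME+dx*u+dy*v+np.array([0,0,axis_z-.009])
E
python3 - <<'E'
from h import *
movep(tcp(-.16,0,.131),down(171.4))
print(move_l(tcp(0,0,.131),.12,until_force=8)); sleep(.2)
s=get_state();print(s["position"],s["contact_force"],s["clock"],tcp(0,0,.131))
A=[]
for c,b in(("top",(100,300)),("scene",(125,225)),("wrist",(0,0))):
    f=grab_frame(c);save(f,c+"3.png")
    if c!="wrist":
        A.append(cv2.resize(f["img"][b[0]:b[0]+90,b[1]:b[1]+70,::-1],(390,500),interpolation=2))
    T=wristT(f,s) if c=="wrist" else None
    for m,z in(("hook_bend",.131),("knob_pin",.085),("bolt_knob",.06)):
        for k in tip_of(c,m)[:2]: print(c,m,round(k["score"],2),np.round(k["centre"],1),np.round(at_z(f,k["centre"],z,T),4))
cv2.imwrite("pics/e.png",np.hstack(A))
E
```

```text
False
[ 0.50880342 -0.26988972  0.1220984 ] [ 0.25426968 -0.10899805 -1.31317136] 14.3583 [ 0.50918268 -0.26987001  0.122     ]
top hook_bend 0.42 [335.2 145. ] [ 0.6861 -0.2777  0.131 ]
top hook_bend 0.15 [312.9 130.4] [ 0.7344 -0.2121  0.131 ]
top knob_pin 0.68 [331.2 148.5] [ 0.6889 -0.2724  0.085 ]
top bolt_knob 0.65 [319.3 141.9] [ 0.7193 -0.2396  0.06  ]
top bolt_knob 0.63 [331.4 151.7] [ 0.6856 -0.2766  0.06  ]
scene hook_bend 0.58 [280.1 159.7] [ 0.6792 -0.2573  0.131 ]
scene knob_pin 0.45 [282.  166.3] [ 0.6917 -0.28    0.085 ]
scene bolt_knob 0.51 [281.9 173.5] [ 0.6798 -0.2687  0.06  ]
scene bolt_knob 0.16 [265.9 170.9] [ 0.7401 -0.2329  0.06  ]
```

View pics/e.png

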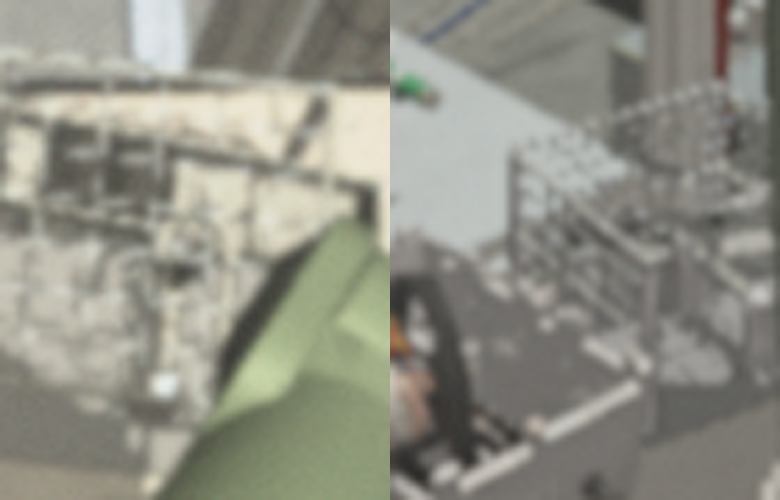

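View pics/wrist3.png

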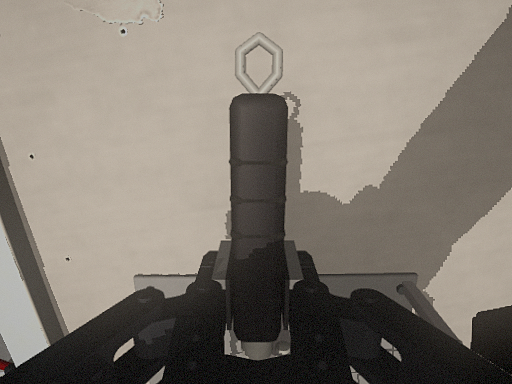

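The wrist view shows the handle straight in the fingers, with its rear edge at row ~95 and its axis at column ~258. The top view shows the dark ball inside the faint bend loop at about (332, 148). I'll use the handle edge to check the lengthwise grip, then lower with a force guard.

```bash
python3 - <<'E'
from h import *
s=get_state();f=grab_frame("wrist");T=wristT(f,s)
e=at_z(f,[258,95],.140,T)-s["position"];print("rear edge along/side",e@u,e@v)
hit=move_l(tcp(0,0,.086),.06,until_force=5);sleep(.2)
s=get_state();print(hit,s["position"],s["contact_force"],s["wrist_torque"],s["clock"])
E
```

```text
rear edge along/side -0.07381017017110827 -7.031034471945735e-05
False [ 0.50949571 -0.27010256  0.07748208] [ 0.21129949  0.70578231 -2.68753754] [-0.01423236  0.1066468   0.00274823] 16.1083
```

Lowered without contact, and the grip offset is as assumed. Now I'll pull.

```bash
python3 - <<'E'
from h import *
f0=get_state()["contact_force"]
for d in (.008,.02,.03,.04,.046):
    hit=move_l(tcp(-d,0,.086),.06,until_force=14);s=get_state()
    print(d,hit,(s["position"]-tcp(0,0,.086))@u,(s["contact_force"]-f0)@u,(s["contact_force"]-f0)@v)
    if hit: break
if not hit:
    hit=move_l(tcp(-.066,0,.086),.03,until_force=14);s=get_state();print(hit,(s["position"]-tcp(0,0,.086))@u,(s["contact_force"]-f0)@u)
sleep(.5);s=get_state();print((s["contact_force"]-f0)@u,s["clock"])
f=grab_frame("top");save(f,"top4.png")
for m,z in(("knob_pin",.085),("roller_a_center",.06),("roller_b_center",.06)):
    for k in tip_of("top",m)[:2]: print(m,round(k["score"],2),np.round(k["centre"],1),np.round(at_z(f,k["centre"],z),4))
E
```

```text
0.008 False -0.008624768168558082 -0.4065908455334707 -1.0313352700191196
0.02 False -0.02043508071966508 0.3150489655390634 -1.457703804920378
0.03 False -0.030447529628453183 0.4902820514421304 -0.9648956871203608
0.04 False -0.04054711048392165 0.1933701299509864 -0.7408917823495498
0.046 False -0.046375575392429036 0.5527173144090255 -0.6715806908420386
True -0.053793233993292555 2.480418531860846
1.9861456216982134 18.5833
knob_pin 0.71 [331.6 161.8] [ 0.6457 -0.271   0.085 ]
roller_a_center 0.47 [357.7 140. ] [ 0.7228 -0.3644  0.06  ]
roller_b_center 0.43 [348.3 137.5] [ 0.7319 -0.3344  0.06  ]
```

The bolt hit its stop after about 10 mm of slack plus 43 mm of pull. The knob shifted about 42 mm and the rollers are at the lower end. I'll re-centre the bend, lift off the knob, withdraw and check.

```bash
python3 - <<'E'
from h import *
s=get_state();x=(s["position"]-tcp(0,0,.086))@u+.011
move_l(tcp(x,0,.086),.05)
hit=move_l(tcp(x,0,.131),.06,until_force=7);sleep(.1);print(hit,get_state()["position"])
if not hit:
    print(move_l(tcp(-.17,0,.131),.15,until_force=8))
    movep([.404,-.208,.15],down(82));sleep(.2)
    s=get_state();print(s["clock"],s["position"])
    f=grab_frame("top");save(f,"top5.png")
    for m,z in(("knob_pin",.085),("roller_a_center",.06),("roller_b_center",.06)):
        for k in tip_of("top",m)[:3]: print(m,round(k["score"],2),np.round(k["centre"],1),np.round(at_z(f,k["centre"],z),4))
    cv2.imwrite("pics/k.png",cv2.resize(f["img"][90:290,190:430,::-1],(720,600),interpolation=2))
E
```

```text
False [ 0.46654068 -0.26322118  0.12150288]
False
22.875 [ 0.40392926 -0.2080782   0.1499445 ]
knob_pin 0.67 [328.7 163.3] [ 0.6411 -0.2616  0.085 ]
knob_pin 0.21 [350.4 138.8] [ 0.7194 -0.3356  0.085 ]
roller_a_center 0.65 [357.7 141. ] [ 0.7194 -0.3641  0.06  ]
roller_b_center 0.65 [377.3 239.5] [ 0.4009 -0.4033  0.06  ]
roller_b_center 0.55 [350.1 134.1] [ 0.7433 -0.3411  0.06  ]
```

View pics/k.png

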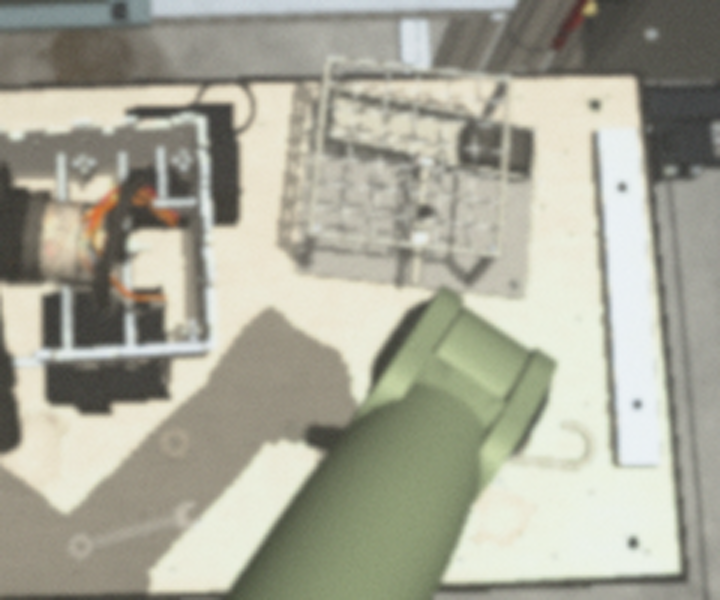

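Both rollers are dark shapes at the lower end of the lane (crop (495, 150)), and the knob has moved back to (424, 212). Now I'll lay the hook down where it came from.

```bash
python3 - <<'E'
from h import *
move_l([.404,-.208,.02],.15)
print(move_l([.404,-.208,.0026],.03,until_force=5),get_state()["position"])
let_go(); sleep(.2)
move_l([.404,-.208,.13],.15); movep([.345,-.15,.32],down(82)); sleep(.3)
s=get_state();f=grab_frame("wrist");T=wristT(f,s);save(f,"end.png")
for m,z in(("hook_bend",.011),("handle_grip",.011)):
    for k in tip_of("wrist",m)[:1]: print(m,round(k["score"],2),np.round(at_z(f,k["centre"],z,T),4))
print(s["clock"],s["contact_force"])
E
```

```text
True [ 0.40368861 -0.20779832  0.00257819]
hook_bend 0.96 [ 0.3979 -0.3916  0.011 ]
handle_grip 0.97 [ 0.4063 -0.2089  0.011 ]
27.675 [ 0.11667443  0.73355484 -0.07996986]
```

View pics/end.png

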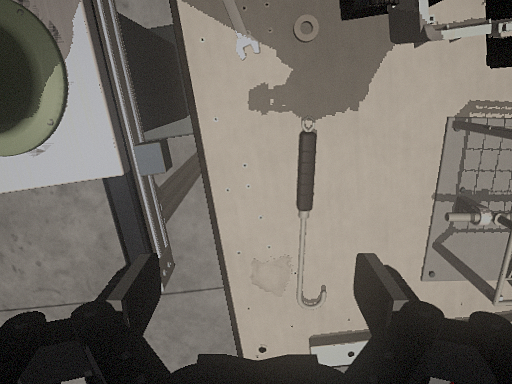

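The hook lies flat on the bench at (306, 170)–(310, 300), clear of the guard, and the bolt rod sticks out drawn at about (455, 217).

```bash
python3 -c "
from cell import *
print(sign_off())"
```

```text
the job is handed in; nothing more can be done
None
```

The bolt is drawn back to its stop, both rollers are at the lower end of the lane, and the hook lies flat on the bench clear of the guard; I handed the job in at about 28 s.

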